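Steady the rocking spice shelf and fit its board

TASK

The little spice shelf on the hob rocks because its front right foot is screwed up too far: turn that foot's knob until the stand is level and firm on all four feet. Then fit the loose wooden board that lies beside it: one end goes under the steel lip of the left-hand bracket, the other end swings down between the sides of the right-hand bracket, so that the board lies flat and fully home. Leave the jars and other things where they are.

Things in the scene. Friction and masses are not known exactly. Their poses are not given: they have to be found in the camera images.
- stand: loose steel spice-shelf stand without its board, 1.9 kg, 228 mm long (its y, +y = left end), 146 mm deep (x -104 to +42 mm, -x = front, toward the robot): two dark runners along x at y = +-100 mm (top 22 mm up), joined by rods, each with a steel bracket. Origin on the hob under the middle of the board's seat. Feet at y = +-100 mm: front x = -88 mm on screws, rear x = +34 mm fixed
- shelf_seat (a point): centre of the board's seat, axes as the stand's, 58 mm above its origin. The board lies along y on two ledges whose tops are at this height, from |y| = 83 to 102 mm. End walls of the brackets at y = +-102 mm; side ears at x = +-32 mm keep the board in at each end
- left_lip (a point): middle of the inner edge of the left bracket's lip, at its underside (axes as the stand's): 85 mm to the left of the seat's centre and 18 mm above the ledge. The lip, 4 mm thick, covers the ledge from here to the end wall 17 mm farther left, so the board cannot be put straight down: it enters here with its right end raised about 9 degrees (13 at most), goes to the end wall, then down at the right
- right_pocket (a point): middle of the right bracket's ledge, 92 mm to the right of the seat's centre and at its height (axes as the stand's); open above, its end wall and ears stand 12 mm above the ledge
- board_mid (a point): centre of the loose wooden board, 200 mm long (its y) x 58 mm wide (its x) x 12 mm thick (its z), 0.12 kg, alike both ways round and both sides; at the start it lies flat on the hob at the right of the stand, roughly pointing away from the robot
- knob_right (a joint): angle of the front right levelling knob, rad; grows clockwise seen from above, which screws the foot down (longer) by 12 mm a turn (1.9 mm per rad), the knob sinking with it; 0: this foot is as long as the rear feet. Travel -4.6 to +3.2, stiff (0.05 N m), stays where left. At the start it is between -3.3 and -2.1
- knob_left (a joint): angle of the front left levelling knob, rad; grows clockwise seen from above, which screws the foot down (longer) by 12 mm a turn (1.9 mm per rad), the knob sinking with it; 0: this foot is as long as the rear feet. Travel -4.6 to +3.2, stiff (0.05 N m), stays where left. At the start it is between -0.4 and +0.4; the stand is firm when both read alike within 0.5 rad
- knob_right_grip (a point): centre of the front right knob (round, fluted, black, 34 mm across, 18 mm high, axis upright); 54 mm above the hob at joint value 0, higher by 1.9 mm for every rad below 0. Below it a boss 25 mm across reaches 31 mm above the hob; the nearest bracket is 52 mm behind its axis
- knob_left_grip (a point): centre of the front left knob (round, fluted, black, 34 mm across, 18 mm high, axis upright); 54 mm above the hob at joint value 0, higher by 1.9 mm for every rad below 0. Below it a boss 25 mm across reaches 31 mm above the hob; the nearest bracket is 52 mm behind its axis
- front_foot_right: black rubber pad, 25 mm across and 11 mm high, under the front right corner of the stand, at the lower end of the right screw, not turning with it; it does not stand firm at the start; origin at the centre of its underside. The rubber gives about 0.4 mm under the stand's own weight
- front_foot_left: black rubber pad, 25 mm across and 11 mm high, under the front left corner of the stand, at the lower end of the left screw, not turning with it; origin at the centre of its underside. The rubber gives about 0.4 mm under the stand's own weight
- rear_foot_left: black rubber pad, 25 mm across and 11 mm high, under the rear left corner of the stand; origin at the centre of its underside. The rubber gives about 0.4 mm under the stand's own weight
- rear_foot_right: black rubber pad, 25 mm across and 11 mm high, under the rear right corner of the stand; origin at the centre of its underside. The rubber gives about 0.4 mm under the stand's own weight
- spice_jar_1: spice jar with dark cap, 41 mm across, 105 mm high; origin at the centre of its underside; to be left alone
- spice_jar_2: spice jar with dark cap, 41 mm across, 105 mm high; origin at the centre of its underside; to be left alone
- kitchen_timer: white round wind-up timer, 68 mm across, 58 mm high, front; origin at the centre of its underside; to be left alone
- fish_tin: low round tin, 86 mm across, 40 mm high, front; origin at the centre of its underside; to be left alone
- honey_jar: glass jar with white lid, 64 mm across, 97 mm high; origin at the centre of its underside; to be left alone
- teaspoon: steel teaspoon lying flat, 130 mm long (its x), 11 mm high, at the left edge; origin at the centre of its underside; to be left alone

How it is judged:
By the outcome, as a careful person would: the job done as asked, in the order asked, and still so for the second after the job is handed in, with the robot touching nothing.
It also fails if it takes over 61 s, if anything falls off the work surface, if the arm or the gripper's body presses on something with over 40 N, if the wrist force passes 120 N, or if a joint passes its speed limit or range.

ROBOT

A 6-joint arm with a two-finger parallel gripper is mounted at the origin on a cart in front of the work surface, level with it; the furniture and walls round the work are solid. World frame = base frame: x ahead of the robot, y to its left, z up, the work surface at z = 0. Lengths are in m, angles in rad, forces in N, time in s.
With the tool pointing down it reaches from about 0.35 to 0.975 m from the base axis. Payload 4.9 kg.
Tool frame: the origin (TCP) lies on the mounting face of the last link; the fingertips stand 173 mm ahead of it and the grasp point (between the pads) lies ctrl.pinch_z ahead of it (ctrl.pinch_z is the distance from the TCP to the grasp point, in m); z points along the fingers, y is the line along which they close (so a half turn about z gives the same grasp; the last joint's range is limited). The gripper opens to 85 mm and grips with 20 to 120 N. Pads are 22 mm wide; open, the fingers measure 114 mm over their backs; the gripper's body (76 mm by 85 mm) begins 54 mm behind the grasp point. The pads swing forward as they close: fully open they stand 13 mm farther back than shut.
Start: joints at [-0.119, 0.053, 1.613, -0, 1.476, -0.119], TCP at [0.625, 0, 0.405] pointing down, gripper open.
Joint ranges: [-3.01, 3.01], [-1.01, 2.22], [0.06, 2.58], [-1.02, 4.17], [0.09, 2.62], [-3.14, 3.14]. Speed limits (rad/s): [2.57, 2.57, 3.14, 3.14, 3.14, 3.14].

INTERFACE

Orientations are given as a rotation vector (axis times angle).
In Python, from station import telemetry, eyes, ctrl gives the robot as it stands.
- The arm moves only by the tool apply_moves, never from a script. Its argument "plan" is a list of rows, each a list of 5 numbers: the finger opening in m, from 0 to 0.0854, then the shift along the tool's x, y, z in m, then the turn about the tool's z in rad. In form: [[jaw, x, y, z, roll], ...]. A call has 1 to 12 rows; each row is the pose to reach, as a shift and turn from the pose commanded when the call began, along the tool's axes at that moment; what a row does not reach only later rows make up. A row lasts 1/12 s, in which the tool goes at most 41.7 mm and 7.16 degrees, less where a joint would pass 70% of its speed; a pose out of reach is approached as far as the arm can. A call with a gripper value outside its range is refused whole. The fingers move at their own pace and stop on an object; "newtons" is the grip in N (left out, the last holds). Time passes only in rows, so rows that repeat a pose let the fingers close. It gives the time, the measured TCP pose, the force, the opening and the grip force at its end, in the units of the state.
- telemetry.get_obs(): the state, without advancing time (a new reading comes with each control period).
- eyes.get_image(name): name is "scene" or "side" or "wrist"; returns a dict with "img" (420x560x3 uint8, blue, green, red), "range_z" (420x560 float32, m along the optical axis (not along the pixel's ray), 0 where there is no reading), "K" (3x3 intrinsics, pixels), "dist_coeffs" ([k1, k2, p1, p2, k3] as OpenCV has them; the pictures are not rectified), "pose" (4x4, takes a point from camera to world coordinates); the wrist camera has in their place "hand_eye" (4x4, takes a point from camera to tool coordinates, whose origin is the TCP and whose axes are the flange's). Camera axes: x right, y down, z forward; pixel columns grow to the right and rows downward; lengths in m; the calibration is good to about 2 mm. A picture is of the moment at which its call begins: read the wrist's pose just before it.
- ctrl.finish_job(): hands the job in; it is judged then, once.
Trained networks look in a picture, given as the dict that the camera call returned (one of the last four; its "shot" number tells which), for a name from the list of things; names that differ only in an ending like _2 or _b are one class to them, and where a whole thing is asked for, a point or a joint stands for the part that bears it (a point fixed in the world has none). Each returns a list of dicts, best first, with "confidence" (0 to 1); they miss things now and then, are a little off and sometimes report something else, mostly with a low value. They report only what shows in the picture. A call takes as long as a camera call.
- eyes.search_frame(thing, picture): "box" ([left, top, right, bottom] in pixels, round what is visible of it).
- eyes.outline_of(thing, picture): "region" (420x560 bool, what is visible of it) and "box" ([left, top, right, bottom] in pixels, round what is visible of it).
- eyes.tip_of(thing, picture): "point" ([column, row] in pixels: a listed point, or the origin of a listed thing).
The state is a dict: "t": time; "q": joint angles; "dq": joint speeds; "effort": joint torques, N m; "tool_pos": TCP position; "tool_rot": TCP orientation; "contact_force": force on the tool from outside, world axes, zero at the start; "wrist_torque": the same for the moment, N m; "opening": finger opening in m; "grip_force": force on a finger pad.
Only numpy, scipy, OpenCV 4.12 (cv2) and the standard library are available. Lean on these libraries where they do the work, as an engineer would, in place of code of your own. Each camera call takes 0.05 s, during which the arm holds its last target. There are 200 camera calls.

## Working session

There is one attempt and no reset: what is moved stays moved. The work goes in short steps, Python scripts to look and compute and a tool call to move; the robot and the scene stay as the last step left them, time stands still between calls to the robot, and variables do not carry over. Pictures are saved under pics/ and viewed, at most 10 in all, crops included, and the job is handed in when it is done.

Besides the shell and the picture viewer there is one more tool, called after "Call:" as a command line: name --pt "numbers of a row" for each row, then --argument value for the rest. apply_moves: Moves the arm, as the interface text tells. Its arguments: {"type":"object","properties":{"plan":{"type":"array","items":{"type":"array","items":{"type":"number"}}},"newtons":{"type":"number"}},"required":["plan"]}

```bash
mkdir -p pics
cat > h.py <<'E'
import numpy as np, cv2
from scipy.spatial.transform import Rotation as R
from station import telemetry, eyes, ctrl
def shot(n):
    o=telemetry.get_obs(); p=eyes.get_image(n)
    if n=="wrist":
        T=np.eye(4);T[:3,:3]=R.from_rotvec(o["tool_rot"]).as_matrix();T[:3,3]=o["tool_pos"]
        p["W"]=T@p["hand_eye"]
    else: p["W"]=np.array(p["pose"])
    return p
def ray(p,uv):
    x=cv2.undistortPoints(np.array([[uv]],float),p["K"],p["dist_coeffs"])[0,0]
    return p["W"][:3,3],p["W"][:3,:3]@np.array([x[0],x[1],1.])
def onz(p,uv,z):
    o,d=ray(p,uv); return o+d*(z-o[2])/d[2]
def deep(p,uv,r=2):
    u,v=int(round(uv[0])),int(round(uv[1])); b=p["range_z"][max(0,v-r):v+r+1,max(0,u-r):u+r+1]; b=b[b>0]
    o,d=ray(p,uv); return o+d*np.median(b) if b.size else None
def tri(obs):
    A=np.zeros((3,3));b=np.zeros(3)
    for p,uv in obs:
        o,d=ray(p,uv);d=d/np.linalg.norm(d);M=np.eye(3)-np.outer(d,d);A+=M;b+=M@o
    return np.linalg.solve(A,b)
def cloud(p,region):
    v,u=np.nonzero(region&(p["range_z"]>0)); z=p["range_z"][v,u]
    x=cv2.undistortPoints(np.c_[u,v].astype(float)[:,None],p["K"],p["dist_coeffs"])[:,0]
    return (p["W"][:3,:3]@(np.c_[x,np.ones(len(x))]*z[:,None]).T).T+p["W"][:3,3]
E
cat > a.py <<'E'
from h import *
np.set_printoptions(precision=4,suppress=True)
print(ctrl.pinch_z,telemetry.get_obs())
P={n:shot(n) for n in("scene","side","wrist")}
ims=[]
for n in P: cv2.imwrite(f"pics/{n}0.png",P[n]["img"]); print(n,P[n]["W"][:3,3],P[n]["W"][:3,2])
for t in "shelf_seat left_lip right_pocket board_mid knob_right_grip knob_left_grip front_foot_right front_foot_left".split():
    ob=[]
    for n in P:
        r=eyes.tip_of(t,P[n])
        if r: print(t,n,[(np.round(k["point"],1),round(k["confidence"],2)) for k in r[:2]],deep(P[n],r[0]["point"])); ob.append((P[n],r[0]["point"]))
    if len(ob)>1: print("   tri",tri(ob))
E
python3 a.py; python3 -c "
import cv2,numpy as np
a=[cv2.imread(f'pics/{n}0.png') for n in('scene','side','wrist')]
cv2.imwrite('pics/m0.png',cv2.resize(np.vstack([np.hstack(a[:2]),np.hstack([a[2],a[2]*0])]),(800,600)))"
```

```text
0.1547 {'t': 0.0, 'q': array([-0.119 ,  0.0534,  1.6143, -0.    ,  1.476 , -0.119 ]), 'dq': array([ 0.001 ,  0.0009,  0.0011,  0.002 , -0.0016, -0.0001]), 'effort': array([  0.0003, -39.367 , -37.0176,  -0.0002,   0.0069,  -0.    ]), 'tool_pos': array([0.6247, 0.    , 0.4035]), 'tool_rot': array([-2.2203, -2.2203,  0.002 ]), 'contact_force': array([-0.9874,  0.3943, -0.7366]), 'wrist_torque': array([ 0.0168, -0.0055,  0.0274]), 'grip_force': 0.0, 'opening': 0.08578921437095466}
scene [ 0.0023 -0.5818  0.9301] [ 0.4564  0.5151 -0.7255]
side [ 0.5756 -0.6623  0.9558] [-0.0292  0.6252 -0.7799]
wrist [0.6253 0.0792 0.3728] [-0.0004 -0.3099 -0.9508]
shelf_seat scene [(array([281.2, 190.8]), 0.93)] [0.6228 0.0952 0.017 ]
shelf_seat side [(array([324.8, 199.6]), 0.73), (array([304.8, 213.3]), 0.68)] [0.6425 0.1503 0.0072]
shelf_seat wrist [(array([242.1, 116.7]), 0.71)] [ 0.5818  0.0639 -0.0003]
   tri [0.6073 0.0715 0.0733]
left_lip scene [(array([259.5, 164.4]), 0.57)] [0.6026 0.1537 0.0751]
left_lip side [(array([312.4, 179.2]), 0.64)] [0.6087 0.1628 0.064 ]
left_lip wrist [(array([261.4
[... 736 characters left out ...]
75 -0.0203  0.0668]
knob_right_grip wrist [(array([140.7, 202.4]), 0.64)] [ 0.4884 -0.013   0.0677]
   tri [ 0.486  -0.0163  0.0591]
knob_left_grip scene [(array([277.1, 208.7]), 0.23), (array([268. , 234.8]), 0.18)] [ 0.5872  0.069  -0.0015]
knob_left_grip side [(array([277.6, 177.4]), 0.66)] [0.526  0.1668 0.0594]
   tri [0.5215 0.0176 0.1525]
front_foot_right wrist [(array([229.7, 209.1]), 0.45), (array([65.9, 40.1]), 0.3)] [ 0.5729 -0.0232  0.0568]
front_foot_left scene [(array([229.5, 196.7]), 0.6), (array([301.8, 220. ]), 0.52)] [0.521  0.1715 0.0034]
front_foot_left side [(array([274.3, 189.1]), 0.38), (array([308.4, 266.7]), 0.33)] [0.5176 0.1745 0.0081]
   tri [0.5177 0.1683 0.0113]
```

View pics/m0.png

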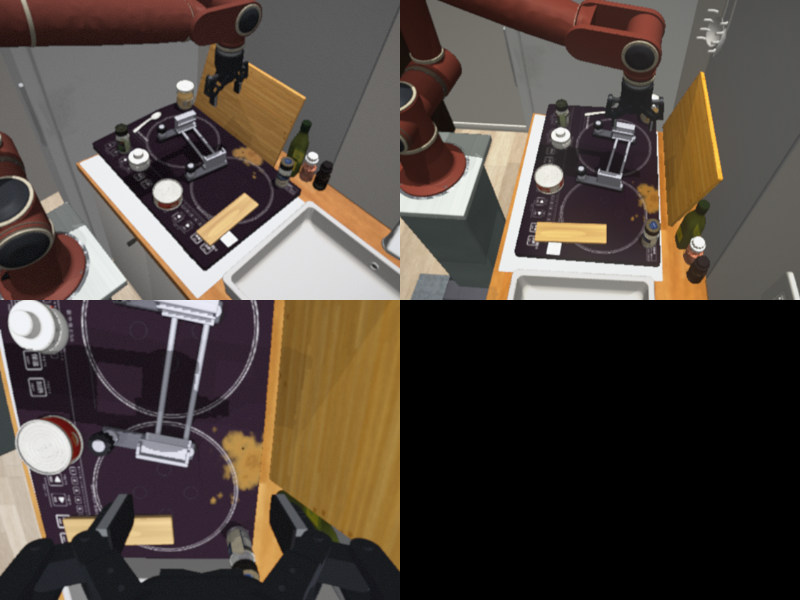

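The scene view shows the stand slightly turned, with the right knob near (0.487, -0.015). The board lies along x near (0.47, -0.21), clear of the stand. I'll move the wrist camera to see both knobs and both brackets.

Call:
apply_moves --pt "0.085 0.03 -0.02 0 0" --pt "0.085 0.06 -0.04 0 0" --pt "0.085 0.09 -0.06 0 0" --pt "0.085 0.11 -0.07 0 0" --pt "0.085 0.11 -0.07 0 0" --pt "0.085 0.11 -0.07 0 0"

```text
t: 1.85
tool_pos: [0.5546, 0.1108, 0.405]
tool_rot: [2.219, 2.223, 0.0]
contact_force: [0.6, 0.1, -0.0]
opening: 0.085
grip_force: 0.0
```

```bash
cat > b.py <<'E'
from h import *
np.set_printoptions(precision=4,suppress=True)
p=shot("wrist"); s=shot("side"); cv2.imwrite("pics/w1.png",p["img"]); print(telemetry.get_obs()["tool_pos"])
for t in "left_lip right_pocket shelf_seat knob_right_grip knob_left_grip front_foot_right front_foot_left fish_tin kitchen_timer".split():
    r=eyes.tip_of(t,p); q=eyes.tip_of(t,s)
    for k in r[:2]: print(t,np.round(k["point"],1),round(k["confidence"],2),deep(p,k["point"]), 'tri',tri([(p,k["point"]),(s,q[0]["point"])]) if q else '')
for t in("knob_right_grip","knob_left_grip","board_mid"):
  for pic in (p,s):
    r=eyes.outline_of(t,pic)
    for k in r[:2]:
        c=cloud(pic,k["region"]); 
        if len(c)<20: continue
        if 'knob' in t: top=c[c[:,2]>np.percentile(c[:,2],90)-.004]
        else: top=c
        m=np.median(top,0); ev,V=np.linalg.eigh(np.cov(top[:,:2].T))
        print(t,round(k["confidence"],2),np.round(k["box"]),len(c),'med',m,'mid',(top.min(0)+top.max(0))/2,'ext',np.ptp(top,0),'axis',V[:,1])
np.savez("w1.npz",**{k:p[k] for k in("img","range_z","K","dist_coeffs","W")})
E
python3 b.py
```

```text
[0.5553 0.1095 0.4049]
left_lip [339.2 146.1] 0.86 [0.6063 0.1529 0.0791] tri [0.6067 0.1523 0.075 ]
right_pocket [297.2 304. ] 0.97 [ 0.5734 -0.0241  0.0568] tri [ 0.5741 -0.0242  0.0566]
shelf_seat [317.4 225.2] 0.61 [ 0.5991  0.0482 -0.0003] tri [0.5939 0.0692 0.0551]
shelf_seat [259.7   0.6] 0.5 [0.5338 0.2851 0.0099] tri [ 0.5598  0.3546 -0.2842]
knob_right_grip [216.5 297.9] 0.76 [ 0.4864 -0.0095  0.0676] tri [ 0.4871 -0.0199  0.0516]
knob_left_grip [224.7 273.9] 0.64 [ 0.489  -0.0029  0.0273] tri [0.5231 0.0727 0.1634]
knob_left_grip [242.7 109.4] 0.6 [0.5204 0.1834 0.0636] tri [0.5212 0.1828 0.043 ]
front_foot_right [227.6 273.2] 0.6 [ 0.4918 -0.004   0.0236] tri 
front_foot_right [339.6 147.3] 0.45 [0.6067 0.1518 0.0792] tri 
fish_tin [149.3 278.6] 0.76 [ 0.4027 -0.0047  0.0365] tri [ 0.3869 -0.0242  0.0027]
fish_tin [318.4 286.7] 0.62 [ 0.6006 -0.0226  0.0228] tri [ 0.497  -0.0326  0.0514]
kitchen_timer [145. 147.] 0.85 [0.4179 0.1468 0.0394] tri [ 0.3998  0.1411 -0.0049]
knob_right_grip 0.57 [201. 281. 233. 319.] 811 med [ 0.4858 -0.0129  0.0664] mid [ 0.486  -0.0145  0.06
[... 256 characters left out ...]
 [0.5234 0.182  0.0626] mid [0.5235 0.1821 0.0628] ext [0.032  0.0325 0.0056] axis [-0.2625  0.9649]
knob_left_grip 0.49 [272. 168. 283. 180.] 156 med [0.5245 0.1812 0.0635] mid [0.5248 0.1814 0.0643] ext [0.031  0.0313 0.0063] axis [-0.4966  0.868 ]
board_mid 0.84 [180. 367. 293. 397.] 1528 med [ 0.4758 -0.17    0.0109] mid [ 0.4922 -0.0391  0.1556] ext [0.158  0.3347 0.3147] axis [-0.948  -0.3183]
board_mid 0.66 [228.  90. 263. 129.] 1017 med [0.5234 0.182  0.0625] mid [0.5195 0.1811 0.0321] ext [0.0399 0.0378 0.067 ] axis [-0.951  -0.3093]
board_mid 0.56 [190. 310. 291. 343.] 2807 med [ 0.4726 -0.199   0.0125] mid [ 0.4712 -0.193   0.0058] ext [0.2034 0.0713 0.0241] axis [-0.9995 -0.033 ]
```

View pics/w1.png

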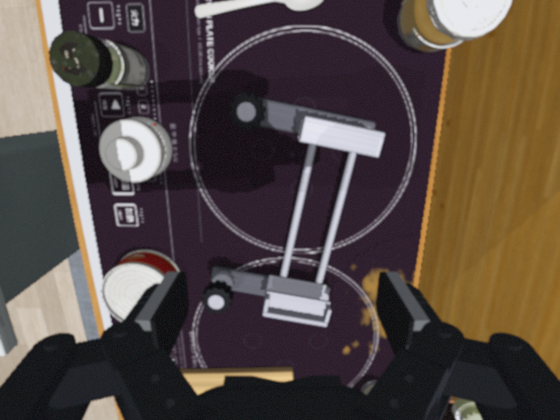

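The wrist view shows the right knob at px (216, 298), the left knob at (246, 110), both brackets clear, and the tin left of the right knob. I'll work out the right knob's angle from its height above its runner, compared with the left one.

```bash
cat > k.py <<'E'
from h import *
def heights(p,kr=(.4858,-.0145),kl=(.5235,.182)):
    c=cloud(p,np.ones(p["range_z"].shape,bool)); kr=np.array(kr);kl=np.array(kl)
    y=(kl-kr)/np.linalg.norm(kl-kr); x=np.array([y[1],-y[0]])
    out=[]
    for k in(kr,kl):
        l=np.c_[(c[:,:2]-k)@x,(c[:,:2]-k)@y]
        a=c[(np.hypot(*l.T)<.013)&(c[:,2]>.05),2]
        b=c[(l[:,0]>.024)&(l[:,0]<.046)&(abs(l[:,1])<.006)&(c[:,2]>.012)&(c[:,2]<.04),2]
        h=c[(l[:,0]>.0)&(l[:,0]<.1)&(abs(l[:,1])>.035)&(abs(l[:,1])<.08)&(abs(c[:,2])<.008),2]
        out.append([np.median(a),np.median(b),np.median(h),len(a),len(b)])
    return np.array(out),x,y
if __name__=="__main__":
    np.set_printoptions(precision=4,suppress=True)
    d=dict(np.load("w1.npz")); o,x,y=heights(d); print(o,x,y); dk=o[:,0]-o[:,1]; print("knob-runner",dk,"rel rad",-(dk[0]-dk[1])/.00191)
E
python3 k.py
```

```text
[[  0.0669   0.0203  -0.0003 387.     153.    ]
 [  0.0629   0.0211  -0.0002 666.     255.    ]] [ 0.9821 -0.1884] [0.1884 0.9821]
knob-runner [0.0466 0.0418] rel rad -2.514909461235189
```

Call:
apply_moves --pt "0.085 -0.03 -0.02 0.02 -0.12" --pt "0.085 -0.06 -0.04 0.04 -0.24" --pt "0.085 -0.09 -0.06 0.06 -0.36" --pt "0.085 -0.12 -0.068 0.08 -0.48" --pt "0.085 -0.124 -0.069 0.1 -0.6" --pt "0.085 -0.124 -0.069 0.1 -0.72" --pt "0.085 -0.124 -0.069 0.1 -0.84" --pt "0.085 -0.124 -0.069 0.1 -0.96" --pt "0.085 -0.124 -0.069 0.1 -1.08" --pt "0.085 -0.124 -0.069 0.1 -1.2" --pt "0.085 -0.124 -0.069 0.1 -1.32" --pt "0.085 -0.124 -0.069 0.1 -1.4"

```text
t: 4.15
tool_pos: [0.486, -0.014, 0.3048]
tool_rot: [0.26, 3.131, -0.0]
contact_force: [0.3, -1.5, 0.1]
opening: 0.0852
grip_force: 0.0
```

Call:
apply_moves --pt "0.085 0 0 0.035 0" --pt "0.085 0 0 0.07 0" --pt "0.085 0 0 0.092 0" --pt "0.085 0 0 0.092 0" --pt "0.02 0 0 0.092 0" --pt "0.02 0 0 0.092 0" --pt "0.02 0 0 0.092 0" --pt "0.02 0 0 0.092 0" --pt "0.02 0 0 0.092 0" --pt "0.02 0 0 0.092 0" --newtons 35

```text
t: 4.98
tool_pos: [0.4868, -0.0144, 0.2144]
tool_rot: [0.267, 3.127, -0.002]
contact_force: [-0.6, -3.5, 3.2]
opening: 0.0328
grip_force: 35.1
```

Call:
apply_moves --pt "0.02 0 0 0.0002 0.12" --pt "0.02 0 0 0.0005 0.24" --pt "0.02 0 0 0.0007 0.36" --pt "0.02 0 0 0.0009 0.48" --pt "0.02 0 0 0.0011 0.6" --pt "0.02 0 0 0.0014 0.72" --pt "0.02 0 0 0.0016 0.84" --pt "0.02 0 0 0.0018 0.96" --pt "0.02 0 0 0.002 1.08" --pt "0.02 0 0 0.0023 1.2" --pt "0.02 0 0 0.0025 1.25" --pt "0.02 0 0 0.0025 1.25"

```text
t: 5.98
tool_pos: [0.4857, -0.0159, 0.2116]
tool_rot: [2.049, 2.38, -0.012]
contact_force: [-10.6, -11.4, 11.4]
opening: 0.0326
grip_force: 35.9
```

Call:
apply_moves --pt "0.02 0 0 0.0002 0.12" --pt "0.02 0 0 0.0005 0.24" --pt "0.02 0 0 0.0007 0.36" --pt "0.02 0 0 0.0009 0.48" --pt "0.02 0 0 0.0011 0.6" --pt "0.02 0 0 0.0014 0.72" --pt "0.02 0 0 0.0016 0.84" --pt "0.02 0 0 0.0018 0.96" --pt "0.02 0 0 0.002 1.08" --pt "0.02 0 0 0.0022 1.2" --pt "0.02 0 0 0.0022 1.25" --pt "0.02 0 0 0.0022 1.25"

```text
t: 6.98
tool_pos: [0.4843, -0.0149, 0.2099]
tool_rot: [-3.055, -0.732, 0.021]
contact_force: [-24.9, -5.9, 28.3]
opening: 0.0328
grip_force: 37.1
```

Call:
apply_moves --pt "0.06 0 0 0 0" --pt "0.085 0 0 0 0" --pt "0.085 0 0 0 0" --pt "0.085 0 0 0 0" --pt "0.085 0 0 -0.03 0" --pt "0.085 0 0 -0.07 0" --pt "0.085 0.02 -0.01 -0.1 -0.12" --pt "0.085 0.05 -0.03 -0.13 -0.24" --pt "0.085 0.08 -0.05 -0.16 -0.36" --pt "0.085 0.11 -0.07 -0.19 -0.48" --pt "0.085 0.119 -0.08 -0.195 -0.6" --pt "0.085 0.119 -0.08 -0.195 -0.72"

```text
t: 7.98
tool_pos: [0.5577, 0.1148, 0.4082]
tool_rot: [2.59, 1.773, 0.014]
contact_force: [-0.2, 0.1, -0.3]
opening: 0.0848
grip_force: 0.0
```

Call:
apply_moves --pt "0.085 0 0 0 -0.12" --pt "0.085 0 0 0 -0.24" --pt "0.085 0 0 0 -0.36" --pt "0.085 0 0 0 -0.38" --pt "0.085 0 0 0 -0.38"

```text
t: 8.4
tool_pos: [0.5558, 0.1114, 0.4027]
tool_rot: [-2.223, -2.219, 0.0]
contact_force: [-0.2, -0.2, -0.2]
opening: 0.0852
grip_force: 0.0
```

```bash
sed -i 's/w1\./w2./g' b.py k.py; python3 b.py | grep -v -e fish -e timer; python3 k.py
```

```text
[0.5558 0.1113 0.4028]
left_lip [338.2 147. ] 0.72 [0.606  0.1529 0.0792] tri [0.608  0.1522 0.0726]
right_pocket [298.2 306.9] 0.68 [ 0.5747 -0.0251  0.0574] tri [ 0.5776 -0.0242  0.0587]
right_pocket [226.  272.5] 0.5 [ 0.49   -0.0028  0.02  ] tri [0.5374 0.0019 0.0363]
shelf_seat [317.1 227.8] 0.8 [0.5989 0.0465 0.0001] tri [0.5954 0.0655 0.0489]
knob_right_grip [220.  298.4] 0.83 [ 0.49   -0.0102  0.0637] tri [ 0.436  -0.042   0.0229]
knob_left_grip [247.3 111.5] 0.82 [0.5258 0.1825 0.0639] tri [0.5272 0.1819 0.0455]
front_foot_right [225.1 273.6] 0.61 [ 0.4897 -0.002   0.0241] tri [ 0.4876 -0.0127  0.0048]
front_foot_left [257.3   2.9] 0.49 [0.5329 0.2835 0.0091] tri [ 0.5201  0.3314 -0.1775]
front_foot_left [295.8 304.6] 0.39 [ 0.572  -0.0222  0.0573] tri [0.5515 0.0421 0.1537]
knob_right_grip 0.89 [200. 280. 234. 318.] 853 med [ 0.4863 -0.0127  0.0627] mid [ 0.4861 -0.0145  0.0627] ext [0.0332 0.0337 0.0054] axis [-0.5774  0.8164]
knob_right_grip 0.5 [248. 232. 266. 250.] 232 med [ 0.4862 -0.014   0.0634] mid [ 0.486  -0.0145  0.0647] ext [0.032  0.0327 0.0071] axis [-0.9697 -
[... 393 characters left out ...]
2217 0.1068] ext [0.0346 0.0383 0.0091] axis [-0.5937  0.8047]
board_mid 0.68 [184. 368. 292. 396.] 1213 med [ 0.4728 -0.1694  0.0106] mid [ 0.4937 -0.1825  0.0067] ext [0.154  0.0391 0.0144] axis [-0.9955 -0.0945]
board_mid 0.27 [397.   0. 512.  52.] 4376 med [0.6854 0.2542 0.0948] mid [0.723  0.2609 0.0377] ext [0.1139 0.0447 0.1254] axis [-0.9865  0.1639]
board_mid 0.78 [187. 311. 291. 344.] 2744 med [ 0.4736 -0.1995  0.0124] mid [ 0.4731 -0.1952  0.0088] ext [0.1995 0.0672 0.0207] axis [-0.9996 -0.0295]
[[  0.0631   0.021   -0.0003 393.     160.    ]
 [  0.0631   0.0212  -0.0002 673.     262.    ]] [ 0.9821 -0.1884] [0.1884 0.9821]
knob-runner [0.0421 0.0419] rel rad -0.08195384485250755
```

The knob now matches the left one in height above its runner, to about 0.1 rad, and the runners are level. The stand did not shift. Next is the board, with the tool rolled to lie along it.

Call:
apply_moves --pt "0.085 -0.03 -0.01 0.01 0.12" --pt "0.085 -0.06 -0.02 0.02 0.24" --pt "0.085 -0.09 -0.03 0.03 0.36" --pt "0.085 -0.12 -0.04 0.04 0.48" --pt "0.085 -0.15 -0.05 0.05 0.6" --pt "0.085 -0.18 -0.06 0.05 0.72" --pt "0.085 -0.21 -0.07 0.05 0.84" --pt "0.085 -0.24 -0.08 0.05 0.96" --pt "0.085 -0.27 -0.09 0.05 1.08" --pt "0.085 -0.3 -0.096 0.05 1.2" --pt "0.085 -0.316 -0.096 0.05 1.32" --pt "0.085 -0.316 -0.096 0.05 1.44"

```text
t: 10.7
tool_pos: [0.4592, -0.2075, 0.3534]
tool_rot: [3.134, 0.19, 0.001]
contact_force: [0.6, 0.5, 0.2]
opening: 0.0851
grip_force: 0.0
```

Call:
apply_moves --pt "0.085 0 0 0 0.1" --pt "0.085 0 0 0 0.1" --pt "0.085 0 0 0 0.1"

```text
t: 10.95
tool_pos: [0.4597, -0.2048, 0.353]
tool_rot: [3.141, 0.052, -0.0]
contact_force: [0.3, -0.8, 0.7]
opening: 0.0851
grip_force: 0.0
```

```bash
cat > c.py <<'E'
from h import *
np.set_printoptions(precision=4,suppress=True)
o=telemetry.get_obs();p=shot("wrist"); cv2.imwrite("pics/w3.png",p["img"]); print(o["tool_pos"],o["tool_rot"],o["q"])
print([(k["point"],k["confidence"],deep(p,k["point"])) for k in eyes.tip_of("board_mid",p)[:2]])
r=eyes.outline_of("board_mid",p)
for k in r[:1]:
    c=cloud(p,k["region"]); c=c[(c[:,2]>.008)&(c[:,2]<.02)]
    b=cv2.minAreaRect((c[:,:2]*1000).astype(np.float32)); print(k["confidence"],k["box"],len(c),np.median(c[:,2]),b)
E
python3 c.py
```

```text
[ 0.4597 -0.2048  0.353 ] [ 3.1412  0.0522 -0.    ] [-0.5671 -0.2069  1.9455 -0.      1.403   0.9705]
[([274.4, 175.4], 0.8, array([ 0.4731, -0.1977,  0.0122]))]
0.88 [242.4, 64.9, 307.6, 268.0] 12371 0.01185415923836447 ((471.7117614746094, -196.84506225585938), (198.58851623535156, 58.2780647277832), 1.8328336477279663)
```

View pics/w3.png

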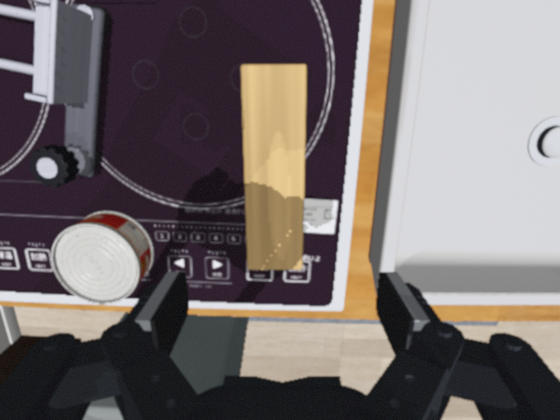

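The wrist view shows the board at px (242–307, 65–268), centred at (0.472, -0.197), turned 1.8° and clear of everything. I'll grip it 58 mm from the centre toward its near end, which becomes the right end.

Call:
apply_moves --pt "0.07 -0.02 -0.004 0.035 0" --pt "0.07 -0.04 -0.0075 0.07 0" --pt "0.07 -0.046 -0.0075 0.105 0" --pt "0.07 -0.046 -0.0075 0.14 0" --pt "0.07 -0.046 -0.0075 0.165 0" --pt "0.07 -0.046 -0.0075 0.18 0" --pt "0.07 -0.046 -0.0075 0.18 0" --pt "0.07 -0.046 -0.0075 0.18 0" --newtons 20

```text
t: 11.77
tool_pos: [0.4134, -0.1983, 0.1725]
tool_rot: [-3.14, -0.05, 0.002]
contact_force: [0.1, -0.2, 0.0]
opening: 0.0699
grip_force: 0.0
```

Call:
apply_moves --pt "0.045 0 0 0 0" --pt "0.045 0 0 0 0" --pt "0.045 0 0 0 0" --pt "0.045 0 0 0 0" --pt "0.045 0 0 0 0"

```text
t: 12.18
tool_pos: [0.4144, -0.1992, 0.1747]
tool_rot: [3.139, 0.049, 0.004]
contact_force: [-0.5, 0.0, 6.3]
opening: 0.0575
grip_force: 22.9
```

Call:
apply_moves --pt "0.045 0 0 -0.005 0" --pt "0.045 0 0 -0.012 0" --pt "0.045 0 0 -0.019 0" --pt "0.045 0 0 -0.026 0" --pt "0.045 0 0 -0.026 0"

```text
t: 12.6
tool_pos: [0.4141, -0.1991, 0.2009]
tool_rot: [3.139, 0.048, 0.004]
contact_force: [0.6, -0.4, -1.6]
opening: 0.0572
grip_force: 22.2
```

```bash
cat > d.py <<'E'
import sys; from h import *
np.set_printoptions(precision=4,suppress=True)
o=telemetry.get_obs(); Rm=R.from_rotvec(o["tool_rot"]).as_matrix(); T=np.array(o["tool_pos"]); print(T,o["opening"],o["grip_force"],o["contact_force"])
P=[]
for n in sys.argv[2:]:
    p=shot(n); P.append(p["img"]); r=eyes.outline_of("board_mid",p)
    for k in r[:1]:
        c=(cloud(p,k["region"])-T)@Rm   # tool axes
        c=c[(abs(c[:,1])<.024)&(c[:,0]>.02)&(c[:,2]>.1)]
        if len(c)<50: continue
        for _ in range(3):
            f=np.polyfit(c[:,0],c[:,2],1); e=abs(c[:,2]-np.polyval(f,c[:,0])); c=c[e<max(.003,np.median(e)*2)]
        print(n,round(k["confidence"],2),len(c),"x",c[:,0].min(),c[:,0].max(),"slope deg",np.degrees(np.arctan(f[0])),"top z(tool) at 0,end",np.polyval(f,0),np.polyval(f,c[:,0].max()))
cv2.imwrite(f"pics/{sys.argv[1]}.png",np.hstack(P) if len(P)==1 else cv2.resize(np.hstack(P),(800,300)))
E
python3 d.py d1 wrist side
```

```text
[ 0.4141 -0.1991  0.2009] 0.05718219073740628 22.170850932598114 [ 0.6031 -0.4446 -1.5514]
wrist 0.84 30372 x 0.020002725393127065 0.115902069909613 slope deg 0.4193224216933543 top z(tool) at 0,end 0.162857637559259 0.163705888595619
side 0.86 1422 x 0.020011697797168007 0.15693929479860586 slope deg 0.6477106373333469 top z(tool) at 0,end 0.1634356329072826 0.165209857500176
```

View pics/d1.png

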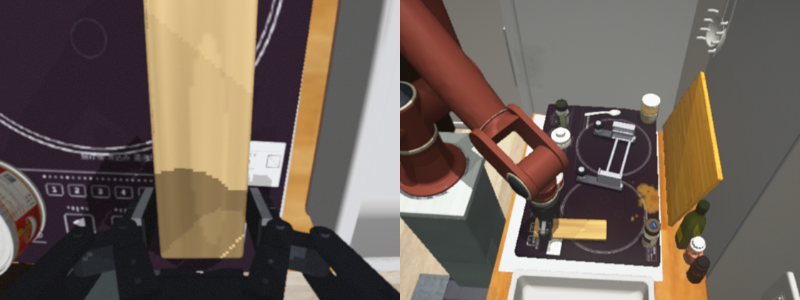

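The grip holds the board level, because pad friction beats gravity. So I'll tilt it by pressing its short overhang on the right bracket's end wall, with the long side hanging free to the right. I rotate in place first, then carry it over, checking jar positions on the way.

Call:
apply_moves --pt "0.045 0 0 -0.035 0.05" --pt "0.045 0 0 -0.07 0.17" --pt "0.045 0 0 -0.1 0.29" --pt "0.045 0 0 -0.1 0.41" --pt "0.045 0 0 -0.1 0.53" --pt "0.045 0 0 -0.1 0.65" --pt "0.045 0 0 -0.1 0.77" --pt "0.045 0 0 -0.1 0.89" --pt "0.045 0 0 -0.1 1.01" --pt "0.045 0 0 -0.1 1.13" --pt "0.045 0 0 -0.1 1.25" --pt "0.045 0 0 -0.1 1.37" --newtons 25

```text
t: 13.8
tool_pos: [0.4133, -0.1985, 0.2983]
tool_rot: [-2.457, 1.957, 0.002]
contact_force: [0.5, 1.7, -1.0]
opening: 0.0569
grip_force: 29.4
```

Run:
```python
from h import *
np.set_printoptions(precision=4,suppress=True)
o=telemetry.get_obs(); print(o["tool_pos"],o["q"],R.from_rotvec(o["tool_rot"]).as_matrix()[:,:2].T)
s=shot("side")
for t in("spice_jar_1","fish_tin","honey_jar"):
    for k in eyes.outline_of(t,s)[:3]:
        c=cloud(s,k["region"]); print(t,round(k["confidence"],2),np.percentile(c,[5,50,95],axis=0).ravel())
```

```text
[ 0.4133 -0.1985  0.2983] [-0.6103 -0.2713  2.0935  0.0001  1.3208  2.3057] [[ 0.2237 -0.9747 -0.0012]
 [-0.9747 -0.2237  0.0009]]
spice_jar_1 0.68 [0.3827 0.2038 0.0189 0.4023 0.2098 0.0794 0.4163 0.2314 0.1075]
spice_jar_1 0.63 [ 0.6733 -0.2288  0.0149  0.689  -0.2223  0.0875  0.7069 -0.1977  0.1075]
fish_tin 0.48 [ 0.4039 -0.0429  0.0202  0.4178 -0.0189  0.0376  0.4282  0.0079  0.0414]
honey_jar 0.61 [0.6712 0.2403 0.0162 0.6972 0.2512 0.0748 0.7248 0.2925 0.0995]
```

Call:
apply_moves --pt "0.045 -0.015 -0.03 0 0.1" --pt "0.045 -0.03 -0.06 0 0.2" --pt "0.045 -0.045 -0.095 0 0.234" --pt "0.045 -0.06 -0.125 0 0.234" --pt "0.045 -0.075 -0.155 0 0.234" --pt "0.045 -0.087 -0.183 0.0 0.234" --pt "0.045 -0.087 -0.183 0.02 0.234" --pt "0.045 -0.087 -0.183 0.04 0.234" --pt "0.045 -0.087 -0.183 0.04 0.234"

```text
t: 14.75
tool_pos: [0.5703, -0.071, 0.2542]
tool_rot: [2.219, -2.218, -0.011]
contact_force: [-0.4, -0.3, -2.8]
opening: 0.0573
grip_force: 29.4
```

```bash
python3 d.py d2 wrist side
```

```text
[ 0.5703 -0.071   0.2542] 0.05726654372304123 29.428418576717377 [-0.4463 -0.2931 -2.7618]
wrist 0.9 30279 x 0.020004110877025333 0.11559843780863 slope deg 0.6210349137250714 top z(tool) at 0,end 0.1628305472821021 0.16408357984512426
side 0.93 1444 x 0.020008616570008318 0.15792857669663743 slope deg 0.6353538765664134 top z(tool) at 0,end 0.15837988167253025 0.16013122614003872
```

View pics/d2.png

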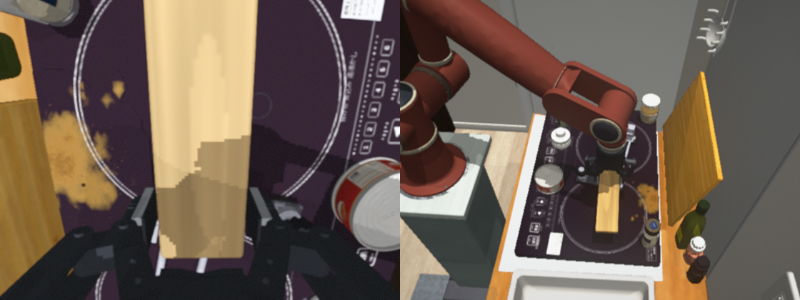

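The board is still level and its overhang sits above the right bracket's wall. Now I press down gently.

Call:
apply_moves --pt "0.045 0 0 0.004 0" --pt "0.045 0 0 0.008 0" --pt "0.045 0 0 0.009 0" --pt "0.045 0 0 0.01 0" --pt "0.045 0 0 0.011 0" --pt "0.045 0 0 0.012 0" --pt "0.045 0 0 0.012 0" --newtons 20

```text
t: 15.53
tool_pos: [0.5716, -0.072, 0.2468]
tool_rot: [2.219, -2.224, -0.0]
contact_force: [0.2, -0.8, -1.6]
opening: 0.0573
grip_force: 29.4
```

```bash
python3 d.py d3 wrist
```

```text
[ 0.5716 -0.072   0.2468] 0.05732470333991606 29.434534013271332 [ 0.1944 -0.7684 -1.5933]
```

Call:
apply_moves --pt "0.045 0 0 0.001 0" --pt "0.045 0 0 0.002 0" --pt "0.045 0 0 0.003 0" --pt "0.045 0 0 0.004 0" --pt "0.045 0 0 0.005 0" --pt "0.045 0 0 0.005 0"

```text
t: 16.13
tool_pos: [0.5719, -0.0722, 0.2428]
tool_rot: [2.219, -2.224, 0.001]
contact_force: [-2.3, -1.8, 5.4]
opening: 0.057
grip_force: 30.0
```

```bash
python3 d.py d4 wrist side
```

```text
[ 0.5719 -0.0722  0.2428] 0.0570311299672968 30.034216940402985 [-2.2597 -1.7675  5.3528]
wrist 0.86 29878 x 0.020001574818673835 0.11631383825517017 slope deg 1.8980976154814824 top z(tool) at 0,end 0.1627608328388771 0.16661549405275655
side 0.75 1408 x 0.020341050912722383 0.15644501075322262 slope deg 2.105872487229392 top z(tool) at 0,end 0.16208988706844868 0.16784252152486126
```

Call:
apply_moves --pt "0.045 0 0 0.001 0" --pt "0.045 0 0 0.002 0" --pt "0.045 0 0 0.003 0" --pt "0.045 0 0 0.004 0" --pt "0.045 0 0 0.005 0" --pt "0.045 0 0 0.005 0"

```text
t: 16.83
tool_pos: [0.5722, -0.0726, 0.238]
tool_rot: [2.219, -2.224, 0.004]
contact_force: [-1.3, -3.6, 5.6]
opening: 0.0569
grip_force: 31.1
```

```bash
python3 d.py d5 wrist side
```

```text
[ 0.5722 -0.0726  0.238 ] 0.056899300949538795 31.05608582496643 [-1.318  -3.6396  5.5552]
wrist 0.71 27854 x 0.020010072558936637 0.12009960311042225 slope deg 9.161578444712838 top z(tool) at 0,end 0.16221646992785727 0.18158572065677564
side 0.82 1394 x 0.020025823628229758 0.15446748585761563 slope deg 9.341193603399137 top z(tool) at 0,end 0.16151750207726848 0.18692657107220476
```

The board is tilted 9.2°, as wanted. I'll lift it, back away from the leaning board, and turn it round to the placing direction.

Call:
apply_moves --pt "0.045 0 0 -0.02 0" --pt "0.045 0 0 -0.05 0" --pt "0.045 0.012 0.03 -0.07 -0.1" --pt "0.045 0.024 0.06 -0.09 -0.22" --pt "0.045 0.036 0.09 -0.09 -0.34" --pt "0.045 0.048 0.122 -0.09 -0.46" --pt "0.045 0.048 0.122 -0.09 -0.58" --pt "0.045 0.048 0.122 -0.09 -0.7" --pt "0.045 0.048 0.122 -0.09 -0.82" --pt "0.045 0.048 0.122 -0.09 -0.94" --pt "0.045 0.048 0.122 -0.09 -1.06" --pt "0.045 0.048 0.122 -0.09 -1.18"

```text
t: 18.03
tool_pos: [0.4493, -0.1195, 0.3261]
tool_rot: [-3.082, 0.605, 0.001]
contact_force: [0.1, -0.6, -1.2]
opening: 0.0568
grip_force: 30.4
```

Call:
apply_moves --pt "0.045 0 0 0 -0.12" --pt "0.045 0 0 0 -0.24" --pt "0.045 0 0 0 -0.36" --pt "0.045 0 0 0 -0.48" --pt "0.045 0 0 0 -0.6" --pt "0.045 0 0 0 -0.72" --pt "0.045 0 0 0 -0.84" --pt "0.045 0 0 0 -0.96" --pt "0.045 0 0 0 -1.08" --pt "0.045 0 0 0 -1.2" --pt "0.045 0 0 0 -1.32" --pt "0.045 0 0 0 -1.44"

```text
t: 19.03
tool_pos: [0.4494, -0.1194, 0.3261]
tool_rot: [-2.716, -1.578, 0.0]
contact_force: [-0.8, 0.9, -0.7]
opening: 0.0571
grip_force: 30.4
```

Call:
apply_moves --pt "0.045 0 0 0 -0.12" --pt "0.045 0 0 0 -0.24" --pt "0.045 0 0 0 -0.333" --pt "0.045 0 0 0 -0.333" --pt "0.045 0 0 0 -0.333"

```text
t: 19.45
tool_pos: [0.4494, -0.1195, 0.3263]
tool_rot: [-2.425, -1.996, 0.0]
contact_force: [0.7, -0.3, -1.9]
opening: 0.0569
grip_force: 30.4
```

```bash
python3 d.py d6 wrist side
cat > e.py <<'E'
from h import *
import sys
np.set_printoptions(precision=4,suppress=True)
seat=np.array([.591,.067]); y=np.array([.1878,.9822]); x=np.array([y[1],-y[0]])
o=telemetry.get_obs(); Rm=R.from_rotvec(o["tool_rot"]).as_matrix(); T=np.array(o["tool_pos"])
print("T",T,"toolx",Rm[:,0],"stand coords of TCP x,y",(T[:2]-seat)@x,(T[:2]-seat)@y,"yaw err deg",np.degrees(np.arctan2(Rm[:2,0]@x,Rm[:2,0]@y)),"q",o["q"])
ty=float(sys.argv[1]);tz=float(sys.argv[2]); d=np.r_[seat+y*ty,tz]-T; print("tool shift",Rm.T@d)
E
python3 e.py -0.085 0.30
```

```text
[ 0.4494 -0.1195  0.3263] 0.0568631151019068 30.408343076705933 [ 0.6521 -0.347  -1.9219]
wrist 0.57 28051 x 0.020008658984518736 0.11873504849228919 slope deg 7.828182363500535 top z(tool) at 0,end 0.16239735828916738 0.1787215394728745
side 0.81 362 x 0.020005259770808838 0.15439712966906097 slope deg 8.07080955096349 top z(tool) at 0,end 0.16118288072419112 0.18307659820219457
T [ 0.4495 -0.1196  0.3268] toolx [0.1909 0.9816 0.0001] stand coords of TCP x,y -0.1038902833603539 -0.20986897489803968 yaw err deg 0.18359659874483367 q [-0.4203 -0.2846  2.0543  0.0001  1.372  -0.2282]
tool shift [0.1252 0.1035 0.0268]
```

Call:
apply_moves --pt "0.045 0.027 0.022 0 -0.003" --pt "0.045 0.054 0.044 0 -0.003" --pt "0.045 0.081 0.066 0 -0.003" --pt "0.045 0.108 0.09 0 -0.003" --pt "0.045 0.125 0.1035 0 -0.003" --pt "0.045 0.125 0.1035 0.015 -0.003" --pt "0.045 0.125 0.1035 0.03 -0.003" --pt "0.045 0.125 0.1035 0.042 -0.003" --pt "0.045 0.125 0.1035 0.042 -0.003" --pt "0.045 0.125 0.1035 0.042 -0.003"

```text
t: 20.48
tool_pos: [0.5744, -0.0167, 0.2839]
tool_rot: [-2.419, -2.001, 0.002]
contact_force: [-0.1, 0.2, -0.5]
opening: 0.0568
grip_force: 30.4
```

```bash
python3 - <<'E'
from h import *
np.set_printoptions(precision=4,suppress=True)
seat=np.array([.591,.067]); y=np.array([.1878,.9822]); x=np.array([y[1],-y[0]])
for n in("wrist","side"):
    p=shot(n); c=cloud(p,np.ones((420,560),bool)); cv2.imwrite(f"pics/f_{n}.png",p["img"])
    l=np.c_[(c[:,:2]-seat)@x,(c[:,:2]-seat)@y,c[:,2]]
    m=l[(l[:,1]>.09)&(l[:,1]<.098)&(abs(l[:,0])<.02)&(l[:,2]>.04)]; 
    print(n,"lip top z",np.median(m[:,2]) if len(m) else None)
    m=l[(l[:,1]>.075)&(l[:,1]<.112)&(l[:,2]>.074)&(abs(l[:,0])<.06)]
    if len(m): print("  lip xs range",np.percentile(m,[2,98],axis=0).ravel())
    m=l[(l[:,1]>-.02)&(l[:,1]<.06)&(l[:,2]>.055)&(l[:,2]<.1)]
    if len(m): f=np.polyfit(m[:,1],m[:,2],1); print("  board xs",np.percentile(m[:,0],[2,50,98]),"slope",np.degrees(np.arctan(f[0])),"top at ys .07",np.polyval(f,.07)); 
    m=l[(l[:,1]>.03)&(l[:,1]<.083)&(l[:,2]>.055)&(l[:,2]<.1)&(abs(l[:,0])<.02)]
    if len(m): print("  board end ys",np.percentile(m[:,1],99))
E
python3 e.py -0.060 0.2553;  python3 d.py d7 wrist
```

```text
wrist lip top z None
side lip top z 0.07999406074071214
  lip xs range [0.0152 0.0852 0.0755 0.036  0.1075 0.0837]
  board xs [-0.2123  0.2093  0.2235] slope -7.146131918276528 top at ys .07 0.0678194915368593
T [ 0.5751 -0.0169  0.2859] toolx [0.1876 0.9822 0.0001] stand coords of TCP x,y 0.00015039453714407933 -0.08538375736416196 yaw err deg -0.01280324697261026 q [-0.1587  0.0381  1.8335  0.      1.2686  0.03  ]
tool shift [ 0.0254 -0.0002  0.0306]
[ 0.5751 -0.0169  0.2859] 0.056964639127184996 30.392280220985413 [ 0.7581  0.528  -0.5649]
wrist 0.79 28052 x 0.020010617687746843 0.11900090915435128 slope deg 7.8151426709757095 top z(tool) at 0,end 0.16242963185564252 0.17876277070893992
```

View pics/f_wrist.png

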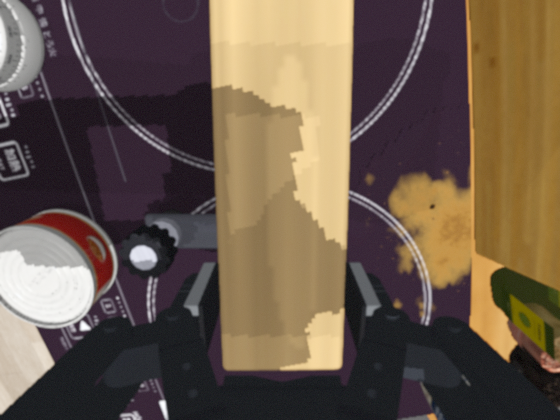

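Call:
apply_moves --pt "0.045 0 0 0.015 0" --pt "0.045 0 0 0.028 0" --pt "0.045 0 0 0.0304 0" --pt "0.045 0 0 0.0304 0" --pt "0.045 0.006 0 0.0304 0" --pt "0.045 0.012 0 0.0304 0" --pt "0.045 0.018 0 0.0304 0" --pt "0.045 0.018 0 0.0304 0"

```text
t: 21.35
tool_pos: [0.5787, 0.0023, 0.2554]
tool_rot: [2.418, 2.004, 0.002]
contact_force: [0.3, -0.2, -1.0]
opening: 0.0568
grip_force: 30.4
```

```bash
python3 e.py -0.055 0.2555;  python3 d.py d8 wrist
```

```text
T [0.5787 0.0023 0.2554] toolx [0.1857 0.9826 0.0005] stand coords of TCP x,y 9.038507710111074e-05 -0.06586399954084705 yaw err deg -0.12454693357866878 q [-0.1247  0.0823  1.843   0.0005  1.215   0.0619]
tool shift [ 0.0109 -0.0001 -0.0001]
[0.5787 0.0023 0.2554] 0.056819169041724626 30.404573678970337 [ 0.3316 -0.2497 -1.0464]
wrist 0.63 28059 x 0.02000004431095731 0.11884421857287628 slope deg 7.797409056276737 top z(tool) at 0,end 0.16246235255993735 0.17873651047076342
```

Call:
apply_moves --pt "0.045 0.003 0 0 0" --pt "0.045 0.006 0 0 0" --pt "0.045 0.008 0 0 0" --pt "0.045 0.01 0 0 0" --pt "0.045 0.01 0 0 0"

```text
t: 21.87
tool_pos: [0.5802, 0.0112, 0.2546]
tool_rot: [-2.42, -2.003, -0.0]
contact_force: [-0.7, -0.1, -0.5]
opening: 0.0572
grip_force: 30.4
```

```bash
python3 e.py -0.055 0.24;  python3 d.py d9 wrist side
```

```text
T [0.5802 0.0112 0.2546] toolx [0.1866 0.9824 0.0001] stand coords of TCP x,y -0.0001451624748836274 -0.05679480585384618 yaw err deg -0.06954473831680869 q [-0.1089  0.0872  1.8393  0.0001  1.2151  0.0788]
tool shift [0.0018 0.0001 0.0146]
[0.5802 0.0112 0.2546] 0.05716892140722455 30.40470063686371 [-0.7196 -0.0943 -0.5134]
wrist 0.79 28063 x 0.02000035758550223 0.11876005898748564 slope deg 7.820920838600457 top z(tool) at 0,end 0.16243658931781887 0.17874887346004797
side 0.58 142 x 0.020185135598988196 0.1440324761599172 slope deg 8.50698859451853 top z(tool) at 0,end 0.16142322306512832 0.18296698179318382
```

View pics/d9.png

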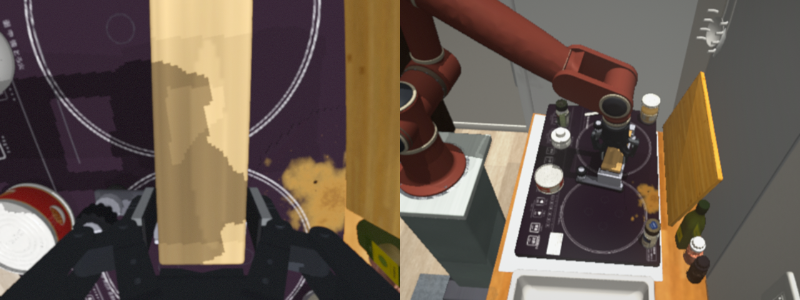

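The left end is now under the lip, about 2 mm short of the end wall, with no force on the wrist. Next I swing the right end down.

Call:
apply_moves --pt "0.045 0 0 0.003 0" --pt "0.045 0 0 0.006 0" --pt "0.045 0 0 0.009 0" --pt "0.045 0 0 0.012 0" --pt "0.045 0 0 0.015 0" --pt "0.045 0 0 0.018 0" --pt "0.045 0 0 0.02 0" --pt "0.045 0 0 0.02 0"

```text
t: 22.73
tool_pos: [0.5801, 0.0109, 0.234]
tool_rot: [-2.42, -2.002, 0.0]
contact_force: [-0.1, -1.4, 1.5]
opening: 0.0569
grip_force: 30.7
```

```bash
python3 e.py -0.057 0.2325;  python3 d.py d10 wrist
```

```text
T [0.5801 0.0109 0.234 ] toolx [0.1872 0.9823 0.    ] stand coords of TCP x,y -0.00021358317042321614 -0.057168813384423006 yaw err deg -0.03469972955905283 q [-0.1095  0.1138  1.8491  0.0001  1.1792  0.0788]
tool shift [0.0002 0.0002 0.0015]
[0.5801 0.0109 0.234 ] 0.0569392521943086 30.723697543144226 [-0.0963 -1.3942  1.4953]
wrist 0.65 30220 x 0.020011649888204502 0.1148758675226482 slope deg 0.7378523663557428 top z(tool) at 0,end 0.1623555162372187 0.16383496406704634
```

Call:
apply_moves --pt "0.045 0 0 0.0015 0" --pt "0.045 0 0 0.0015 0" --pt "0.065 0 0 0.0015 0" --pt "0.075 0 0 0.0015 0" --pt "0.075 0 0 0.0015 0" --pt "0.075 0 0 -0.02 0" --pt "0.075 0 0 -0.06 0" --pt "0.075 0 0 -0.1 0" --pt "0.075 0.03 0 -0.14 0" --pt "0.075 0.06 0 -0.17 0" --pt "0.075 0.09 0 -0.17 0" --pt "0.075 0.09 0 -0.17 0"

```text
t: 23.83
tool_pos: [0.5978, 0.1036, 0.4095]
tool_rot: [2.413, 2.007, 0.013]
contact_force: [-0.2, -0.1, -0.3]
opening: 0.0751
grip_force: 0.0
```

```bash
cat > g.py <<'E'
from h import *
np.set_printoptions(precision=4,suppress=True)
seat=np.array([.591,.067]); y=np.array([.1878,.9822]); x=np.array([y[1],-y[0]])
p=shot("wrist"); s=shot("side")
cv2.imwrite("pics/g.png",cv2.resize(np.hstack([p["img"],s["img"][120:330,200:480].repeat(2,0).repeat(2,1)]),(800,300)))
for n,q in(("w",p),("s",s)):
    c=cloud(q,np.ones((420,560),bool)); l=np.c_[(c[:,:2]-seat)@x,(c[:,:2]-seat)@y,c[:,2]]
    for a in(-.095,-.08,-.04,0,.04,.075,.094):
        m=l[(abs(l[:,1]-a)<.005)&(abs(l[:,0])<.024)&(l[:,2]>.05)&(l[:,2]<.1)]
        f=np.polyfit(m[:,0],m[:,2],1) if len(m)>20 else [0]
        print(n,a,len(m),np.median(m[:,2]) if len(m) else None,"xslope",np.degrees(f[0]))
print(p["W"][:3,3]); import k
o,_,_=k.heights(p); print(o)
E
python3 g.py
```

```text
w -0.095 329 0.06919787540301425 xslope 0.373096365544539
w -0.08 362 0.06924250834367388 xslope 0.054286202939152095
w -0.04 406 0.06908662192823481 xslope 0.20399125882990468
w 0 452 0.06921732982364182 xslope 0.20571918142957907
w 0.04 511 0.06920315734482696 xslope 0.28944560591370955
w 0.075 552 0.06916477799379817 xslope 0.41314395756974337
w 0.094 640 0.07929567580940713 xslope 0.31246867915672977
s -0.095 94 0.06982986270569252 xslope 0.39508662359675245
s -0.08 80 0.06974507418389037 xslope 0.614231803714505
s -0.04 75 0.06977790471183243 xslope 0.13300043053496047
s 0 77 0.069979799462487 xslope 0.637945170349215
s 0.04 69 0.07003548339308563 xslope 0.21072106344544544
s 0.075 62 0.06960253841131808 xslope 0.35122144300034513
s 0.094 94 0.07892180412522609 xslope -2.068571686704486
[0.6132 0.1816 0.379 ]
[[  0.0626   0.021   -0.0004 155.     153.    ]
 [  0.063    0.0212  -0.0002 625.     250.    ]]
```

View pics/g.png

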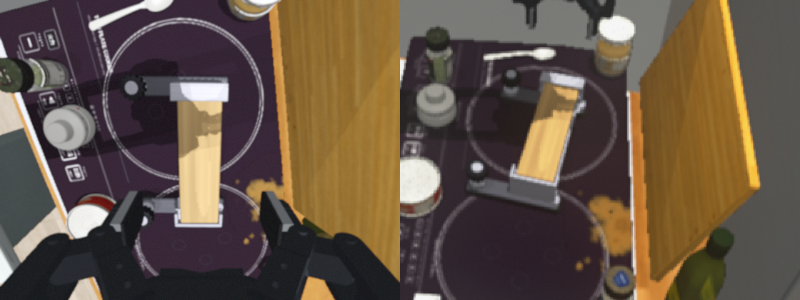

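The view shows the board lying flat between the brackets, its left end under the lip. Its top is at 69–70 mm along the whole length, and the knobs and runners still match left to right. Handing in.

```bash
python3 -c "
from station import ctrl; print(ctrl.finish_job())"
```

```text
the job is handed in; nothing more can be done
None
```

The front right foot is screwed down to match the left one (within about 0.1 rad by camera), so the stand measures level. The board lies flat and fully home, left end under the lip, and I handed the job in at about 24 s with the arm clear; firmness was judged from those heights only, not by a rocking test.

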